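# Undo a left-hand pulley nut and take out its keeper plate

## Robot

A 6-joint arm with a two-finger parallel gripper is mounted at the origin on the work surface. World frame = base frame: x ahead of the robot, y to its left, z up, the work surface at z = 0. Lengths are in m, angles in rad, forces in N, time in s.
With the tool pointing down it reaches from about 0.25 to 0.775 m from the base axis. Payload 4 kg.
Tool frame: the origin (TCP) lies between the finger pads; the fingertips stand finger_overhang ahead of it and the grasp point (between the pads) is the TCP (finger_overhang is the distance from the TCP to the fingertips, in m); z points along the fingers, y is the direction in which the jaws open and shut (so a half turn about z gives the same grasp; the last joint's range is limited). The gripper opens to 85 mm and grips with 20 to 120 N. Pads are 22 mm wide; open, the fingers measure 114 mm over their backs; the gripper's body (76 mm by 85 mm) begins 54 mm behind the grasp point. The pads swing forward as they close: fully open they stand 13 mm farther back than shut.
Start: joints at [-1.3, 0.087, 1.371, -0, 1.684, -0.103], TCP at [0.201, -0.512, 0.212] pointing down, gripper open.
Joint ranges: [-3.1, 3.1], [-0.76, 2.03], [0.27, 2.55], [-1.08, 4.22], [0.17, 2.65], [-2.57, 2.57]. Speed limits (rad/s): [2.79, 2.79, 3.14, 3.14, 3.14, 3.14].

## Interface

Orientations are given as a unit quaternion [w, x, y, z].
In Python, from station import * gives the robot as it stands. The module is installed in compiled form; this text tells all that it offers.
- The arm moves only by the tool move_arm, never from a script. Its argument "plan" is a list of rows, each a list of 2 entries, a list of its own where there are three numbers: the shift along the world's x, y, z scaled (see below), then the turn, a rotation vector about the world's x, y, z scaled (see below). A call has 1 to 10 rows; each row shifts and turns the commanded pose from where the row before left it; what a row does not reach is not made up. The controller multiplies each number of a shift by 0.02 m and each number of a turn by 0.08 rad. A row lasts 1/10 s, in which the tool goes at most 50 mm and 8.59 degrees, less where a joint would pass 70% of its speed; a pose out of reach is approached as far as the arm can. A call with a number of a shift or a turn outside -1 to 1 is refused whole. A call with a gripper value outside its range is refused whole. "hand" is the opening, from 0 (shut) to 1 (fully open), set as the call begins (left out, the last holds). The fingers move at their own pace and stop on an object; "force" is the grip in N (left out, the last holds). Time passes only in rows, so rows that do not move let the fingers close. It gives the time, the measured TCP pose, the force and the opening at its end, in the units of the state.
- get_state(): the state, without advancing time (a new reading comes with each control period).
- snapshot(name): name is "scene" or "top" or "wrist"; returns (picture, depth): 400x640x3 uint8, red, green, blue; 400x640 float32, m along the optical axis (not along the pixel's ray), 0 where there is no reading.
- camera_model(name): a dict with "intrinsics" (3x3 intrinsics, pixels), "rvec" (rotation vector, rad) and "tvec" (3), from world to camera coordinates, as OpenCV has them. Camera axes: x right, y down, z forward; pixel columns grow to the right and rows downward; lengths in m; the calibration is good to about 2 mm. The wrist camera is an equidistant fisheye: a pixel r from the principal point sees the ray r / f radians off the axis. A picture is of the moment at which its call begins: read the wrist's pose just before it. camera_model takes no time and is no camera call; for the wrist camera it gives the pose at the moment of the call.
- job_done(): hands the job in, once; it reports no verdict.
The state is a dict: "time_s": time; "q": joint angles; "dq": joint speeds; "joint_efforts": joint torques, N m; "tcp_pos": TCP position; "orientation": TCP orientation; "force": force on the tool from outside, world axes, zero at the start; "torque": the same for the moment, N m; "width": opening from 0.0 (shut) to 1.0 (fully open).
Only numpy, scipy, OpenCV 4.12 (cv2) and the standard library are available. Lean on these libraries where they do the work, as an engineer would, in place of code of your own. Each camera call takes 0.05 s, during which the arm holds its last target. There are 200 camera calls.

## Task

The pulley on the tilted stand is held by a slotted keeper plate under a hand nut with a left-hand thread, so the nut loosens clockwise. Unscrew the nut until the washer under it has risen clear of the plate's raised lips (feel for it: the height differs each time), draw the plate out without forcing it, and lay the plate flat in the steel parts tray with its fin upward. Let go of it, leave the nut loose on its spindle and do not disturb the other loose things on the bench.

Things in the scene. Friction and masses are not known exactly. Their poses are not given: they have to be found in the camera images.
- stand: Fixed bench stand with a dark steel pulley, 120 mm across; foot 170 x 140 mm. Origin on the bench, z vertical. Its 20 mm spindle leans 30 deg from vertical towards the stand's own -x, so the pulley face rises towards its +x. Two ribs 6 mm high, 34 mm long, flank the plate 44 mm either side of the spindle. The stand may be on the robot's left or right, the tray on the other side.
- spindle (a point): Point on the spindle axis in the pulley's face, 125 mm above the bench. Axes as the stand's (z vertical). The spindle's end is 66 mm along the leaning axis from here.
- nut (a joint): Turn of the hand nut, rad: 0 tight (hard stop), growing CLOCKWISE as seen looking down on its free end (left-hand thread), hard stop at 3.3. Climbs 2.6 mm per rad up the leaning axis and stays on the spindle; stiff (0.2 N m), stays where left, starts at 0 to 0.3. How far it must turn to free the plate differs each time, never under 1.4 rad: feel it with a light pull on the plate.
- nut_grip (a point): Centre of the nut's grip, a steel block 50 mm long (own x), 20 mm thick between its flats (own y), 36 mm tall (own z, up the leaning axis, away from the pulley). Turns and climbs with the nut. Below it is a flange 56 mm across (top 18 mm, underside 26 mm below this point) with a 59 mm friction-fit washer hanging under it by an amount that differs each time (up to 4 mm).
- plate: Loose aluminium keeper plate 134 x 84 x 8 mm, 0.25 kg. Origin: underside, on the spindle axis at the start; own z up the spindle, own x uphill to the fin. Spans x -40 to 94 mm. Its 24 mm slot opens at the -x end, ends at x = 11.5, so it comes out only along its own +x. Lips at x -39 to -31, 8 mm above its top, catch on the nut's washer within 6 mm until it has risen. After 72 mm it can be lifted.
- plate_fin (a point): Middle of the plate's upright fin, 44 mm long (plate's x), 12 mm thick (plate's y), standing 34 mm above the plate's upper face; this point is 72 mm along the plate's x and 25 mm above its underside. Axes as the plate's.
- tray_in (a point): Centre of the inner floor of the fixed open steel parts tray, 240 mm (own x) x 170 mm (own y) outside, 30 mm tall, 5 mm walls and floor. Own z up.
- bearing_cap: loose steel arch-shaped bearing cap, 96 x 30 x 50 mm. A bystander; origin at its underside
- screwdriver: loose screwdriver, 190 mm long. A bystander; origin at its underside
- tin: loose paint tin, 84 mm across, 95 mm tall. A bystander; origin at its underside
- piston: loose aluminium piston, 84 mm across, 80 mm tall. A bystander; origin at its underside
- oil_filter: loose black oil filter, 76 mm across, 95 mm tall. A bystander; origin at its underside
- spanner: loose steel spanner, 200 mm long. A bystander; origin at its underside

How it is judged:
By the outcome, as a careful person would: the job done as asked, in the order asked, and still so for the second after the job is handed in, with the robot touching nothing.
It also fails if it takes over 72 s, if anything falls off the work surface, if the arm or the gripper's body presses on something with over 40 N, if the wrist force passes 120 N, or if a joint passes its speed limit or range.

## Working session

There is one attempt and no reset: what is moved stays moved. The work goes in short steps, Python scripts to look and compute and a tool call to move; the robot and the scene stay as the last step left them, time stands still between calls to the robot, and variables do not carry over. Pictures are saved under pics/ and viewed, about 8 in all and at most 12, crops included, and the job is handed in when it is done.

Besides the shell and the picture viewer there is one more tool, called by a JSON object that holds its "name" and its "arguments", one argument or row to a line. move_arm: Moves the arm, as the interface text tells. Its arguments: {"type":"object","properties":{"plan":{"type":"array"},"hand":{"type":"number"},"force":{"type":"number"}},"required":["plan"]}

```bash
mkdir -p pics
cat > h.py <<'E'
from station import *
import numpy as np, cv2
from scipy.spatial.transform import Rotation as R
def snap(n,f):
    p,d=snapshot(n); cv2.imwrite('pics/'+f+'.png',p[:,:,::-1]); m=camera_model(n); np.savez('pics/'+f+'.npz',p=p,d=d,K=m['intrinsics'],r=m['rvec'],t=m['tvec']); return p,d
def cloud(f):
    z=np.load('pics/'+f+'.npz'); K=z['K'];d=z['d'];Rm=cv2.Rodrigues(z['r'])[0]
    v,u=np.mgrid[0:d.shape[0],0:d.shape[1]]
    X=np.stack([(u-K[0,2])/K[0,0]*d,(v-K[1,2])/K[1,1]*d,d],-1)
    return (X-z['t'].ravel())@Rm, z['p']
def st():
    s=get_state(); print({k:np.round(s[k],4).tolist() for k in s if k not in('dq','joint_efforts')}); return s
E
python3 - <<'E'
from h import *
st()
for n in('scene','top'):
    snap(n,n+'0'); m=camera_model(n); print(n,m)
a=cv2.imread('pics/top0.png');cv2.imwrite('pics/t.png',a)
E
```

```text
{'time_s': 0.0, 'q': [-1.3001, 0.088, 1.3723, -0.0, 1.6836, -0.1031], 'tcp_pos': [0.2007, -0.5115, 0.2103], 'orientation': [-0.0011, 0.9826, 0.1858, -0.0001], 'force': [0.17, 0.3613, -0.772], 'torque': [0.0067, 0.0061, 0.0067], 'width': 1.0026}
scene {'intrinsics': array([[392.33047646,   0.        , 326.26702606],
       [  0.        , 392.33047646, 199.10015483],
       [  0.        ,   0.        ,   1.        ]]), 'rvec': array([ 1.47976495,  1.96961374, -0.95342645]), 'tvec': array([ 0.26620345, -0.22431557,  1.45941261])}
top {'intrinsics': array([[435.0369942 ,   0.        , 312.44915292],
       [  0.        , 435.0369942 , 197.11934677],
       [  0.        ,   0.        ,   1.        ]]), 'rvec': array([ 2.1292153 , -2.14278075,  0.19682879]), 'tvec': array([-0.09701194,  0.54361938,  1.06242169])}
```

View pics/top0.png

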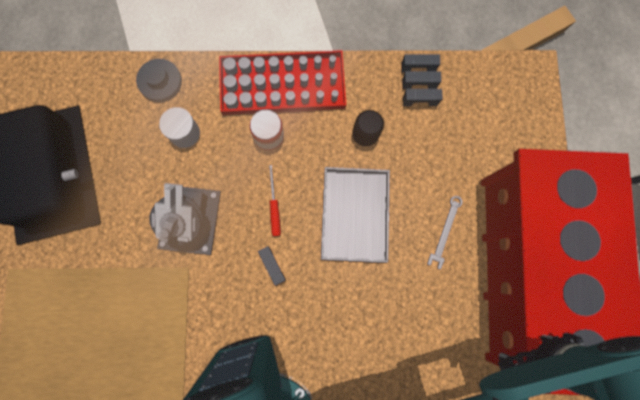

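View pics/scene0.png

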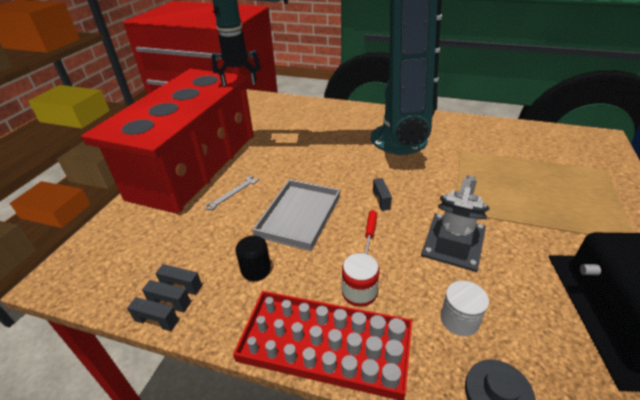

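The top view shows the stand at about (185,218), the tray at (355,215), the screwdriver at (273,205), the cap at (271,266), the tin at (266,128) and the piston at (178,126). The scene view agrees. Next I'll measure the stand and tray from depth.

Run:
```python
from h import *
X,p=cloud('top0')
print('bench z',np.median(X[270:300,350:450,2]))
for n,(r0,r1,c0,c1) in dict(stand=(175,265,140,230),tray=(160,270,312,400)).items():
    S=X[r0:r1,c0:c1].reshape(-1,3)
    for lo,hi in((.006,.04),(.1,.3)):
        Q=S[(S[:,2]>lo)&(S[:,2]<hi)]
        if len(Q)>20: print(n,lo,len(Q),cv2.minAreaRect((Q[:,:2]*1000).astype(np.float32)),Q.min(0),Q.max(0))
for n,(u,v) in dict(cap=(271,266),sd=(275,215),tin=(266,122),piston=(177,122),filt=(368,125),spanner=(445,230)).items(): print(n,X[v,u].round(3))
X0,p0=cloud('scene0')
a=np.hstack([cv2.resize(p[175:265,140:230],(480,480),interpolation=cv2.INTER_CUBIC)])
cv2.imwrite('pics/crop.png',a[:,:,::-1])
h=np.round(X[175:265:4,140:230:4,2]*1000).astype(int)
print('\n'.join(' '.join('%3d'%k for k in r) for r in h))
```

```text
bench z 0.0008924169809896096
stand 0.006 1459 ((494.33001708984375, 234.3841552734375), (232.4651336669922, 234.2245330810547), 89.96870422363281) [0.37719731 0.11815073 0.00605202] [0.61145557 0.3506109  0.03953924]
stand 0.1 2294 ((487.83099365234375, 221.99319458007812), (119.40778350830078, 131.15753173828125), 81.60237121582031) [0.42234512 0.16296479 0.10002193] [0.55557395 0.28438492 0.21221899]
tray 0.006 3427 ((499.288330078125, -210.18069458007812), (219.80569458007812, 278.01947021484375), 88.86287689208984) [ 0.3611787  -0.32222975  0.00600067] [ 0.64039811 -0.09891466  0.03659205]
cap [0.37  0.003 0.055]
sd [ 0.5   -0.004  0.028]
tin [0.727 0.016 0.094]
piston [0.733 0.243 0.082]
filt [ 0.718 -0.241  0.096]
spanner [ 0.461 -0.447  0.008]
 -3   0  -1   1   3   2   5   1  -1   2   1   3   2   3   1   3   1  -1   8   1   1   0   0
 -5   0   2  -3   3   0   2   0  -1   1   0   2   0  -2   4   6   1   2  -2   1   3   3   0
  2   0   2   0   4   5  -1   1   1   4   2   0   4   0   3   3   0 1141   3   3  -2   0   1
  1   2   2   0   1   2 178 194 192 179 180  11   0   1   3  
[... 1079 characters left out ...]
134 119 121 121 110 112  13  12  12  13  -3   3   0   2
  6   2   2   1   3 164 165 168 103 109 125 125 120 104  15  14  12  17  16  -3   1   0   3
  1  -2  -1   0   3  17  20  96  96 101  99 101  13  10  13  13  14  12  10   3   5   1  -1
 -3   4  -2   4  -1  12 1141  14  19  13  13  16  10  13  14   8  20  17   4   1   2   2   2
  4   5   3   0  -1   0   2   0   3  17  10  10  12  18  13  10  23  13   2  -2   2   1   2
 -2   3   3   3  -1  -2   3   3   1   0  -2   2   1   3  -1   4   2  12   2   1  -2  -2   2
  5   0   4  -2   2   0  -3   4   3   0   4  -1   1   4  -2   2   1  -3   5   3   1   0   1
  0   1   3   3   0   1   1   4   6  -3  -3  -1   3  -1   2   3   6   1   0  -2   3   2   0
```

View pics/crop.png

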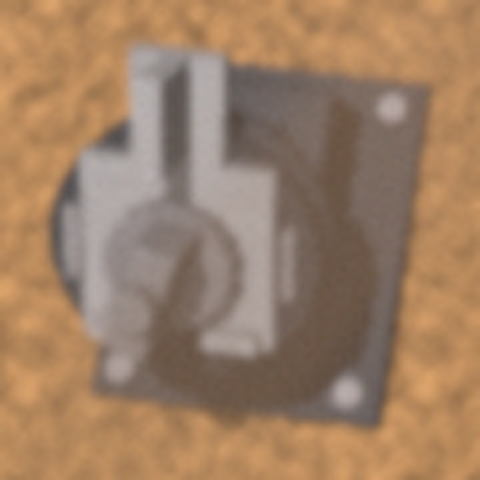

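The crop shows the fin pointing up in the image (world +x), the nut flange near (170,260), the grip leaning towards the bottom (robot side), and ribs either side of the plate. I'll fit the plate plane and the stand's axes.

Run:
```python
from h import *
import station; print([k for k in dir(station) if not k.startswith('_')], getattr(station,'finger_overhang',None))
C=[]
for f in('top0','scene0'):
    X,p=cloud(f); P=X.reshape(-1,3); c=p.reshape(-1,3)
    m=(P[:,0]>.36)&(P[:,0]<.62)&(P[:,1]>.11)&(P[:,1]<.34)&(P[:,2]>.006)&(P[:,2]<.25); P=P[m]; C.append(P)
    # foot
    F=P[(P[:,2]<.025)&(P[:,2]>.008)]; print(f,len(P),'foot',cv2.minAreaRect((F[:,:2]*1000).astype(np.float32)))
    rng=np.random.default_rng(0); best=(0,)
    Q=P[P[:,2]>.09]
    for _ in range(3000):
        a,b,cc=Q[rng.choice(len(Q),3,False)]; n=np.cross(b-a,cc-a); L=np.linalg.norm(n)
        if L<1e-6: continue
        n/=L; n*=np.sign(n[2])
        if abs(n[2]-.866)>.04: continue
        k=(abs((Q-a)@n)<.003).sum()
        if k>best[0]: best=(k,n,a)
    k,n,a=best; I=Q[abs((Q-a)@n)<.004]; ce=I.mean(0); n=np.linalg.svd(I-ce)[2][2]; n*=np.sign(n[2])
    print('plane',k,n,'tilt',np.degrees(np.arccos(n[2])),'yaw of uphill',np.degrees(np.arctan2(-n[1],-n[0])),ce)
np.savez('pics/cl.npz',a=C[0],b=C[1])
```

```text
['IKError', 'camera_model', 'finger_overhang', 'get_state', 'job_done', 'snapshot'] 0.019
top0 4087 foot ((485.69122314453125, 225.3870086669922), (226.21505737304688, 251.27552795410156), 89.78353118896484)
plane 792 [-0.49534619  0.05250287  0.8671076 ] tilt 29.8757556288741 yaw of uphill -6.0503205455554605 [0.4905746  0.21695086 0.14618924]
scene0 3892 foot ((493.3296203613281, 224.35757446289062), (139.8258819580078, 173.45095825195312), 83.0977554321289)
plane 271 [ 0.52810508 -0.01086448  0.84910952] tilt 31.885052056999378 yaw of uphill 178.82144457541975 [0.51075941 0.22217707 0.14600736]
```

Run:
```python
from h import *
z=np.load('pics/cl.npz')
y=np.radians(-6.6); e=np.array([np.cos(y),np.sin(y),0]); t=np.pi/6
ux=np.cos(t)*e+np.array([0,0,np.sin(t)]); n=-np.sin(t)*e+np.array([0,0,np.cos(t)]); uy=np.cross(n,ux)
O=np.array([.4933,.2244,.125])
for k in 'ab':
    P=(z[k]-O)@np.c_[ux,uy,n]*1000
    H=P[:,2]; m=(abs(P[:,0])<150)
    print(k,'plate top n hist',np.histogram(H[m],bins=np.arange(-10,80,3)))
    for nm,lo,hi in(('plate',3,14),('fin',34,48),('flange',16,30),('nuttop',48,70)):
        Q=P[(H>lo)&(H<hi)&m]; print(nm,len(Q),np.percentile(Q[:,0],[1,50,99]).round(),np.percentile(Q[:,1],[1,50,99]).round())
    im=np.full((60,50),-99.)
    for a,b,c in P[np.argsort(P[:,2])]:
        i,j=int((110-a)//4),int((80-b)//4)
        if 0<=i<60 and 0<=j<50 and c>-12: im[i,j]=c
    print('cols y=80..-60 step4; rows x=110 down step4')
    for i in range(42): print('%4d|'%(108-4*i)+''.join(' ..' if v<-50 else '%3d'%v for v in im[i,4:36]))
```

```text
a plate top n hist (array([ 58,  24,   0,   0,   2,  26, 130, 240, 157, 472, 305,  51,  75,
       111, 137,  29,  27,  18,  25,  23,  49,  74,  23,  11,  11,  52,
        64,  10,  20]), array([-10,  -7,  -4,  -1,   2,   5,   8,  11,  14,  17,  20,  23,  26,
        29,  32,  35,  38,  41,  44,  47,  50,  53,  56,  59,  62,  65,
        68,  71,  74,  77]))
plate 397 [-75. -17.  76.] [-62. -24.  56.]
fin 139 [-41.   7.  77.] [-29.  -9.  20.]
flange 1004 [-55.   8.  77.] [-52. -15.  46.]
nuttop 282 [-40.   6.  77.] [-18.  -6.  11.]
cols y=80..-60 step4; rows x=110 down step4
 108| .. .. .. .. .. .. .. .. .. .. .. .. .. .. .. .. .. .. .. .. .. .. .. .. .. .. .. .. .. .. .. ..
 104| .. .. .. .. .. .. .. .. .. .. .. .. .. .. .. .. .. .. .. .. .. .. .. .. .. .. .. .. .. .. .. ..
 100| .. .. .. .. .. .. .. .. .. .. .. .. .. .. .. .. .. .. .. .. .. .. .. .. .. .. .. .. .. .. .. ..
  96| .. .. .. .. .. .. .. .. .. .. .. .. .. .. .. .. .. .. .. .. .. .. .. .. .. .. .. .. .. .. .. ..
  92| .. .. .. .. .. .. .. .. .. .. .. .. .. .. .. .. .. .. .. .. .. .. .. .. .. .. .. .. .. .. .. ..
  88| ..
[... 7929 characters left out ...]
. 15 .. .. .. 17 .. .. .. .. 64 .. .. .. .. .. .. .. .. .. 18 .. .. .. 18 16 .. .. .. ..
 -36| .. ..  9 .. .. .. .. 17 .. .. .. 59 66 .. .. .. .. .. .. .. 30 .. .. .. .. 18 .. .. .. .. .. ..
 -40| .. .. .. .. .. .. 17 .. .. .. .. .. .. .. .. .. .. .. .. .. .. .. .. .. 17 .. .. .. .. .. .. ..
 -44| .. .. .. .. .. 17 24 .. .. .. .. .. .. .. .. .. .. .. .. .. .. .. .. .. 18 .. .. .. .. .. .. ..
 -48| .. .. .. .. .. .. .. 23 25 .. .. .. .. .. .. .. .. .. .. .. .. .. .. 24 25 19 .. .. .. .. .. ..
 -52| .. .. .. .. .. .. .. 25 .. .. .. .. .. .. .. .. .. .. .. .. .. .. .. 26 19 .. .. .. .. .. .. ..
 -56| .. .. .. .. .. .. .. .. .. .. .. .. .. .. .. .. .. .. .. .. .. .. .. 20 .. 18 17 .. .. .. .. ..
```

The depth map is clear. The spindle axis sits at frame offset (-16,-2.5) mm, the stand's yaw is about -6.6 deg, and the nut grip centre is about 39 mm above the face. Next I'll get the grip angle and the move to pre-grasp.

```bash
cat >> h.py <<'E'
Y=np.radians(-6.6); T=np.pi/6; E_=np.array([np.cos(Y),np.sin(Y),0])
UX=np.cos(T)*E_+np.array([0,0,.5]); N=-.5*E_+np.array([0,0,np.cos(T)]); UY=np.cross(N,UX)
A=np.c_[UX,UY,N]; FACE=np.array([.4933,.2244,.125])+A@[-.016,-.0025,.0105]
def pose(x,y,n,ang): # tool z=-N, tool y at angle ang (deg) from plate y about N
    c,s=np.cos(np.radians(ang)),np.sin(np.radians(ang))
    ty=c*UY-s*UX; tz=-N; return FACE+A@[x,y,n], R.from_matrix(np.c_[np.cross(ty,tz),ty,tz])
def rows(p,r,k=None):
    s=get_state(); q=s['orientation']; rc=R.from_quat([q[1],q[2],q[3],q[0]])
    d=(p-s['tcp_pos'])/.02; w=(r*rc.inv()).as_rotvec()/.08
    print('shift units',d.round(2),'turn units',w.round(2),'rows>=',max(abs(d).max(),abs(w).max()).round(1))
def rel(): # tool in plate frame
    s=get_state(); q=s['orientation']; rc=R.from_quat([q[1],q[2],q[3],q[0]]).as_matrix()
    B=A.T@rc; print('rel mm',(A.T@(np.array(s['tcp_pos'])-FACE)*1000).round(1),'tz',B[:,2].round(3),'jaw ang',np.degrees(np.arctan2(-B[0,1],B[1,1])).round(1),'q',np.round(s['q'],2),'w',round(float(s['width']),3),'t',round(s['time_s'],2))
    print('F plate axes',(A.T@np.array(s['force'])).round(2),'M',(A.T@np.array(s['torque'])).round(3))
E
python3 - <<'E'
from h import *
print('FACE',FACE,'UX',UX,'UY',UY,'N',N)
for k in 'ab':
    P=(np.load('pics/cl.npz')[k]-FACE)@A*1000
    Q=P[(P[:,2]>52)&(P[:,2]<61)&(abs(P[:,0])<32)&(abs(P[:,1])<32)]
    print(k,len(Q),cv2.minAreaRect(Q[:,:2].astype(np.float32)))
for a in(-12,168):
    p,r=pose(0,0,.115,a); print(a,p); rows(p,r)
E
```

```text
FACE [0.47403287 0.2241126  0.12609327] UX [ 0.86028605 -0.09953849  0.5       ] UY [0.11493715 0.99337277 0.        ] N [-0.49668638  0.05746858  0.8660254 ]
a 128 ((-0.8485755920410156, -0.7639884948730469), (20.052196502685547, 51.161258697509766), 72.82139587402344)
b 48 ((0.5091609954833984, 2.7812137603759766), (21.397964477539062, 51.38166427612305), 69.54354858398438)
-12 [0.41691394 0.23072149 0.22568619]
shift units [10.81 37.11  0.76] turn units [-8.23 -1.99 29.67] rows>= 37.1
168 [0.41691394 0.23072149 0.22568619]
shift units [10.81 37.11  0.76] turn units [ 1.52 -6.49 -8.53] rows>= 37.1
```

Run:
```python
from h import *
p,r=pose(0,0,.115,-18); rows(p,r)
```

```text
shift units [10.81 37.11  0.76] turn units [-7.94 -2.37 28.42] rows>= 37.1
```

{"name": "move_arm", "arguments": {
  "plan": [
    [[0.285, 0.977, 0.1], [-0.209, -0.0625, 0.748]],
    [[0.285, 0.977, 0.1], [-0.209, -0.0625, 0.748]],
    [[0.285, 0.977, 0.1], [-0.209, -0.0625, 0.748]],
    [[0.285, 0.977, 0.1], [-0.209, -0.0625, 0.748]],
    [[0.285, 0.977, 0.1], [-0.209, -0.0625, 0.748]],
    [[0.285, 0.977, 0.1], [-0.209, -0.0625, 0.748]],
    [[0.285, 0.977, 0.1], [-0.209, -0.0625, 0.748]],
    [[0.285, 0.977, 0.1], [-0.209, -0.0625, 0.748]],
    [[0.285, 0.977, 0.1], [-0.209, -0.0625, 0.748]],
    [[0.285, 0.977, 0.1], [-0.209, -0.0625, 0.748]]
  ]
}}

```text
time_s: 1.1
tcp_pos: [0.2578, -0.3155, 0.231]
orientation: [0.085, 0.88, 0.467, 0.009]
force: [-0.6, -0.6, 0.2]
width: 1.003
```

{"name": "move_arm", "arguments": {
  "plan": [
    [[0.285, 0.977, 0.1], [-0.209, -0.0625, 0.748]],
    [[0.285, 0.977, 0.1], [-0.209, -0.0625, 0.748]],
    [[0.285, 0.977, 0.1], [-0.209, -0.0625, 0.748]],
    [[0.285, 0.977, 0.1], [-0.209, -0.0625, 0.748]],
    [[0.285, 0.977, 0.1], [-0.209, -0.0625, 0.748]],
    [[0.285, 0.977, 0.1], [-0.209, -0.0625, 0.748]],
    [[0.285, 0.977, 0.1], [-0.209, -0.0625, 0.748]],
    [[0.285, 0.977, 0.1], [-0.209, -0.0625, 0.748]],
    [[0.285, 0.977, 0.1], [-0.209, -0.0625, 0.748]],
    [[0.285, 0.977, 0.1], [-0.209, -0.0625, 0.748]]
  ]
}}

```text
time_s: 2.1
tcp_pos: [0.3146, -0.1203, 0.2511]
orientation: [0.163, 0.693, 0.702, 0.017]
force: [0.5, -0.1, -0.5]
width: 1.004
```

Run:
```python
from h import *
st();p,r=pose(0,0,.115,-18); rows(p,r)
```

```text
{'time_s': 2.1, 'q': [-0.4646, -0.6682, 1.8979, -0.0674, 1.5902, -0.4902], 'tcp_pos': [0.3146, -0.1203, 0.2511], 'orientation': [0.1626, 0.6929, 0.7023, 0.0169], 'force': [0.4575, -0.1194, -0.4742], 'torque': [0.0961, 0.1465, -0.0096], 'width': 1.0037}
shift units [ 5.11 17.55 -1.27] turn units [-3.77 -1.1  13.42] rows>= 17.6
```

{"name": "move_arm", "arguments": {
  "plan": [
    [[0.6, 0.977, 0], [-0.209, -0.0625, 0.748]],
    [[0.6, 0.977, 0], [-0.209, -0.0625, 0.748]],
    [[0.6, 0.977, 0], [-0.209, -0.0625, 0.748]],
    [[0.6, 0.977, 0], [-0.209, -0.0625, 0.748]],
    [[0.6, 0.977, 0], [-0.209, -0.0625, 0.748]],
    [[0.6, 0.977, 0], [-0.209, -0.0625, 0.748]],
    [[0.6, 0.977, 0], [-0.209, -0.0625, 0.748]],
    [[0.6, 0.977, 0], [-0.209, -0.0625, 0.748]],
    [[0.31, 0.977, 0], [-0.209, -0.0625, 0.748]],
    [[0, 0.977, 0], [-0.209, -0.0625, 0.748]]
  ]
}}

```text
time_s: 3.1
tcp_pos: [0.4171, 0.075, 0.2506]
orientation: [0.224, 0.439, 0.87, 0.023]
force: [-0.4, 0.4, 0.8]
width: 0.997
```

{"name": "move_arm", "arguments": {
  "plan": [
    [[0, 0.97, -0.16], [-0.209, -0.06, 0.74]],
    [[0, 0.97, -0.16], [-0.209, -0.06, 0.74]],
    [[0, 0.97, -0.16], [-0.209, -0.06, 0.74]],
    [[0, 0.97, -0.16], [-0.209, -0.06, 0.74]],
    [[0, 0.97, -0.16], [-0.209, -0.06, 0.74]],
    [[0, 0.97, -0.16], [-0.209, -0.06, 0.74]],
    [[0, 0.97, -0.16], [-0.209, -0.06, 0.74]],
    [[0, 0.97, -0.16], [-0.209, -0.06, 0.74]],
    [[0, 0, 0], [0, 0, 0]]
  ]
}}

```text
time_s: 4.0
tcp_pos: [0.4161, 0.2304, 0.2243]
orientation: [0.256, 0.206, 0.944, 0.025]
force: [-0.7, -0.7, -0.3]
width: 1.002
```

Run:
```python
from h import *
st();p,r=pose(0,0,.115,-18); rows(p,r); rel()
m=camera_model('wrist'); print(m)
p,d=snap('wrist','w1')
```

```text
{'time_s': 4.0, 'q': [0.6324, -0.3677, 1.8347, -0.3597, 1.2943, -0.4763], 'tcp_pos': [0.4161, 0.2304, 0.2243], 'orientation': [0.2563, 0.2062, 0.944, 0.0255], 'force': [-0.7213, -0.7015, -0.3154], 'torque': [0.0204, 0.2177, 0.0058], 'width': 1.002}
shift units [0.04 0.01 0.07] turn units [-0.   -0.03  0.01] rows>= 0.1
rel mm [ -1.4  -0.4 114.2] tz [-0.003 -0.    -1.   ] jaw ang -18.0 q [ 0.63 -0.37  1.83 -0.36  1.29 -0.48] w 1.002 t 4.0
F plate axes [-0.71 -0.78  0.04] M [-0.001  0.219  0.007]
{'intrinsics': array([[309.70691629,   0.        , 316.69833642],
       [  0.        , 309.70691629, 195.46572722],
       [  0.        ,   0.        ,   1.        ]]), 'rvec': array([-2.09546814, -1.30679151, -0.73297297]), 'tvec': array([-0.40280083, -0.30288429,  0.08037266])}
```

View pics/w1.png

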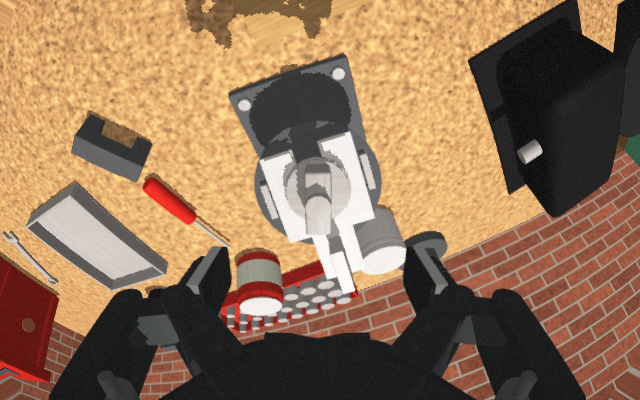

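The wrist view shows the nut grip at about (317,205) between the open fingers and the plate around it. I'll measure the nut's centre and angle from this depth.

```bash
cat >> h.py <<'E'
def fcloud(f):
    z=np.load('pics/'+f+'.npz'); K=z['K'];d=z['d'];Rm=cv2.Rodrigues(z['r'])[0]
    v,u=np.mgrid[0:d.shape[0],0:d.shape[1]]; a=(u-K[0,2])/K[0,0]; b=(v-K[1,2])/K[1,1]; th=np.hypot(a,b)
    k=np.where(th>1e-6,np.tan(np.minimum(th,1.4))/np.maximum(th,1e-6),1)
    X=np.stack([a*k*d,b*k*d,d],-1); return (X-z['t'].ravel())@Rm, z['p'], d
E
python3 - <<'E'
from h import *
X,p,d=fcloud('w1'); P=(X-FACE)@A*1000; P=P[(d>0)&(d<.45)]
P=P[(abs(P[:,0])<110)&(abs(P[:,1])<75)]
print(np.histogram(P[:,2],bins=np.arange(-6,80,3)))
for nm,lo,hi,b in(('grip',53,60,32),('spindle',63,70,14),('fin',38,46,110),('plate',5,11,110)):
    Q=P[(P[:,2]>lo)&(P[:,2]<hi)&(abs(P[:,0])<b)&(abs(P[:,1])<b)]
    if nm=='fin': Q=Q[Q[:,0]>45]
    if nm=='plate': Q=Q[abs(Q[:,1])<48]
    print(nm,len(Q),cv2.minAreaRect(Q[:,:2].astype(np.float32)) if len(Q)>5 else '',np.percentile(Q,[2,50,98],axis=0).round(1).tolist())
E
```

```text
(array([  13, 2530, 1002,  503, 4742,  129,  201,  681, 1225,  445,   41,
         37,   63,   43,   45,  461,  159,   21,   15,   23,  865,  237,
         23,  437,  124,    0,    0,    0]), array([-6, -3,  0,  3,  6,  9, 12, 15, 18, 21, 24, 27, 30, 33, 36, 39, 42,
       45, 48, 51, 54, 57, 60, 63, 66, 69, 72, 75, 78]))
grip 1107 ((0.31012725830078125, 0.3506126403808594), (19.953054428100586, 50.46110153198242), 72.60578155517578) [[-24.2, -13.4, 54.4], [-9.2, 1.8, 56.4], [24.0, 14.8, 58.0]]
spindle 561 ((0.04152059555053711, 0.39309120178222656), (19.19049644470215, 19.33429718017578), 43.4760856628418) [[-8.9, -8.3, 63.9], [-0.2, 0.4, 65.5], [9.0, 9.2, 66.7]]
fin 598 ((71.98611450195312, -0.2548189163208008), (12.71552848815918, 44.75672912597656), 89.43574523925781) [[50.5, -5.9, 39.3], [70.6, 0.0, 41.5], [93.0, 5.7, 42.9]]
plate 5004 ((27.43622589111328, -0.21977996826171875), (96.07991790771484, 134.94273376464844), 89.60104370117188) [[-38.4, -44.9, 5.6], [22.3, 9.1, 7.5], [89.3, 42.5, 9.0]]
```

{"name": "move_arm", "arguments": {
  "hand": 0.45,
  "force": 80,
  "plan": [
    [[0, 0, 0], [0, 0, 0]],
    [[0, 0, 0], [0, 0, 0]],
    [[0, 0, 0], [0, 0, 0]],
    [[0.304, -0.025, -0.506], [0, 0, 0]],
    [[0.304, -0.025, -0.506], [0, 0, 0]],
    [[0.304, -0.025, -0.506], [0, 0, 0]],
    [[0.304, -0.025, -0.506], [0, 0, 0]],
    [[0.304, -0.025, -0.506], [0, 0, 0]],
    [[0.304, -0.025, -0.506], [0, 0, 0]],
    [[0, 0, 0], [0, 0, 0]]
  ]
}}

```text
time_s: 5.05
tcp_pos: [0.4531, 0.2255, 0.1625]
orientation: [0.256, 0.208, 0.944, 0.024]
force: [0.2, 0.2, -0.7]
width: 0.449
```

Run:
```python
from h import *
rel()
```

```text
rel mm [ 0.1 -1.  42. ] tz [-0.004 -0.003 -1.   ] jaw ang -18.2 q [ 0.56 -0.28  1.89 -0.35  1.13 -0.49] w 0.449 t 5.05
F plate axes [-0.19  0.22 -0.65] M [0.01  0.253 0.022]
```

{"name": "move_arm", "arguments": {
  "hand": 0,
  "force": 70,
  "plan": [
    [[0.007, 0.06, 0], [0, 0, 0]],
    [[0, 0, 0], [0, 0, 0]],
    [[0, 0, 0], [0, 0, 0]],
    [[0, 0, 0], [0, 0, 0]],
    [[0, 0, 0], [0, 0, 0]]
  ]
}}

```text
time_s: 5.55
tcp_pos: [0.4543, 0.2284, 0.1673]
orientation: [0.259, 0.207, 0.943, 0.027]
force: [-3.5, 0.9, 4.5]
width: -0.002
```

Run:
```python
from h import *
rel()
print('per row turn units', (-N*0.08/.08), 'shift units', N*.08*.0026/.02)
```

```text
rel mm [ 3.2  2.  45.7] tz [ 0.003  0.002 -1.   ] jaw ang -18.2 q [ 0.57 -0.28  1.89 -0.36  1.14 -0.48] w -0.002 t 5.55
F plate axes [-0.83  0.47  5.62] M [ 0.036  0.253 -0.013]
per row turn units [ 0.49668638 -0.05746858 -0.8660254 ] shift units [-0.00516554  0.00059767  0.00900666]
```

Run:
```python
from h import *
snap('wrist','w2'); snap('scene','s2')
a=cv2.imread('pics/w2.png'); b=cv2.imread('pics/s2.png')[120:280,380:540]
cv2.imwrite('pics/c2.png',np.vstack([cv2.resize(a[100:400,120:520],(533,400)),cv2.copyMakeBorder(cv2.resize(b,(200,200)),0,0,0,333,0)]))
rel()
```

```text
rel mm [ 3.2  2.  45.7] tz [ 0.003  0.002 -1.   ] jaw ang -18.3 q [ 0.57 -0.28  1.89 -0.36  1.14 -0.48] w -0.003 t 5.65
F plate axes [ 0.13 -0.19  6.51] M [0.039 0.274 0.021]
```

View pics/c2.png

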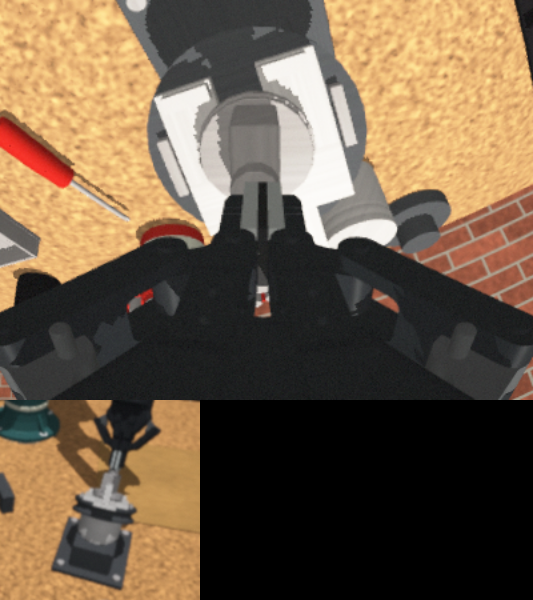

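The fingers have shut above the spindle end instead of around the grip: they stand at crop (262,215), just beyond the spindle's end at (250,175). I'll measure the fingertips from depth.

Run:
```python
from h import *
for f,fn in(('w2',fcloud),('s2',cloud)):
    r=fn(f); X=r[0]; P=(X-FACE)@A*1000
    m=(abs(P[...,0])<30)&(abs(P[...,1])<30)
    print(f,np.histogram(P[m][:,2],bins=np.arange(0,150,5)))
    g=r[1].astype(int).max(-1)
    for lo in range(10,130,10):
        k=m&(P[...,2]>lo)&(P[...,2]<lo+10)
        if k.sum()>3: print(lo,k.sum(),'x',np.percentile(P[k][:,0],[2,98]).round(),'y',np.percentile(P[k][:,1],[2,98]).round(),'bright',int(np.median(g[k])))
```

```text
w2 (array([  28, 1178,   79, 1284, 1799,   52,   88,   63,   92,   78,  218,
       1187,  222,  209,  172,  281,  295,  293,  350,  238,  558,  451,
       1304, 1447, 2518,  765, 1227, 1494, 1451]), array([  0,   5,  10,  15,  20,  25,  30,  35,  40,  45,  50,  55,  60,
        65,  70,  75,  80,  85,  90,  95, 100, 105, 110, 115, 120, 125,
       130, 135, 140, 145]))
10 1363 x [-29.  20.] y [-26.  29.] bright 202
20 1851 x [-26.  22.] y [-25.  27.] bright 213
30 151 x [-26. -21.] y [-0. 17.] bright 101
40 170 x [-26. -21.] y [-0. 17.] bright 101
50 1405 x [-26.  -3.] y [-5. 16.] bright 124
60 431 x [-10.  -3.] y [-7. 10.] bright 123
70 453 x [-8.  2.] y [-7. 17.] bright 71
80 588 x [-8.  2.] y [-8. 17.] bright 43
90 588 x [-8.  2.] y [-8. 17.] bright 80
100 1009 x [-11.  13.] y [-14.  22.] bright 37
110 2751 x [-17.  13.] y [-26.  29.] bright 34
120 3283 x [-19.  21.] y [-29.  30.] bright 35
s2 (array([ 0, 41, 32, 41, 36, 17, 16, 21, 29, 28, 29, 26, 17, 18, 19, 28, 27,
       27, 28, 28, 28, 36, 52, 54, 56, 51, 45, 44, 44]), array([  0,   5,  10,  15,  20,  25,  30,  35,  40,  45,  50,  55,  60,
        65,  70,  75,  80,  85,  90,  95, 100, 105, 110, 115, 120, 125,
       130, 135, 140, 145]))
10 73 x [ 5. 27.] y [-25.  29.] bright 129
20 53 x [-20.  23.] y [-20.  25.] bright 129
30 37 x [-21.  25.] y [-13.  18.] bright 132
40 57 x [-17.  26.] y [-13.  18.] bright 136
50 55 x [-17.  23.] y [-13.  17.] bright 132
60 35 x [-3. 14.] y [-6. 13.] bright 98
70 47 x [ 1. 16.] y [-10.  17.] bright 97
80 54 x [ 2. 16.] y [-10.  18.] bright 96
90 56 x [ 2. 14.] y [-10.  18.] bright 95
100 64 x [-0. 18.] y [-16.  21.] bright 46
110 106 x [-7. 25.] y [-28.  29.] bright 33
120 107 x [-18.  23.] y [-28.  29.] bright 32
```

Run:
```python
from h import *
for f,tcp,tz,ty in(('scene0',[.2007,-.5115,.2103],[0,0,-1],None),):
    X,p=cloud(f); D=X-np.array(tcp)
    # camera-noise tolerant: height histogram of points near tool axis
    m=(np.hypot(D[...,0],D[...,1])<.075)&(D[...,2]>-.06)&(D[...,2]<.2)
    for lo in range(-60,200,10):
        k=m&(D[...,2]*1000>lo)&(D[...,2]*1000<=lo+10)
        if k.sum(): print(lo,k.sum(),(D[k][:,:2].min(0)*1000).round(),(D[k][:,:2].max(0)*1000).round())
X,p=cloud('s2'); s=get_state(); D=((X-np.array(s['tcp_pos']))@A)*1000
print('now, about tcp')
for lo in range(-40,180,10):
    k=(abs(D[...,0])<70)&(abs(D[...,1])<70)&(D[...,2]>lo)&(D[...,2]<=lo+10)
    if k.sum(): print(lo,k.sum(),D[k][:,:2].min(0).round(),D[k][:,:2].max(0).round())
```

```text
-60 66 [-63. -36.] [62. -7.]
-50 74 [-58. -35.] [62. -7.]
-40 62 [-62. -33.] [60. -8.]
-30 74 [-62. -33.] [62. -8.]
-20 45 [-63. -32.] [62. -8.]
-10 10 [-62. -16.] [66. -8.]
0 66 [-74. -14.] [73. -3.]
10 75 [-69. -14.] [72. -3.]
20 305 [-73. -74.] [72. -2.]
30 30 [-61. -55.] [63. 54.]
40 32 [-27. -48.] [28. 56.]
50 26 [-17. -46.] [30. 58.]
60 36 [-16. -48.] [28. 59.]
70 39 [-20. -59.] [36. 64.]
80 81 [-36. -61.] [38. 74.]
90 115 [-32. -61.] [38. 73.]
100 102 [-29. -60.] [39. 73.]
110 115 [-37. -59.] [37. 73.]
120 153 [-28. -55.] [37. 72.]
130 140 [-35. -65.] [35. 72.]
140 40 [-10. -28.] [39. 41.]
150 83 [-15. -28.] [41. 41.]
160 90 [-10. -24.] [41. 41.]
170 89 [-16. -26.] [38. 41.]
180 88 [-14. -32.] [39. 41.]
190 103 [-28. -35.] [41. 41.]
now, about tcp
-40 190 [-44. -49.] [69. 41.]
-30 71 [-23. -27.] [26. 29.]
-20 35 [-24. -15.] [20. 17.]
-10 55 [-22. -15.] [63. 17.]
0 57 [-25. -15.] [23. 17.]
10 42 [-20. -11.] [19. 15.]
20 41 [-10. -11.] [14. 15.]
30 53 [ -2. -13.] [13. 16.]
40 55 [ -3. -13.] [13. 17.]
50 57 [ -3. -13.] [12. 17.]
60 99 [ -6. -33.] [22. 35.]
70 142 [-21. -37.] [23. 42.]
80 154 [-22. -47.] [27. 50.]
90 168 [-20. -54.] [30. 58.]
100 213 [-18. -59.] [36. 63.]
110 200 [-17. -57.] [30. 62.]
120 166 [-12. -41.] [25. 46.]
130 149 [ -8. -39.] [23. 41.]
140 161 [ -6. -35.] [36. 39.]
150 150 [  1. -35.] [39. 39.]
160 149 [  2. -35.] [39. 39.]
170 148 [ -2. -35.] [38. 39.]
```

The images show the real fingertips about 40 mm further back along the tool than the reported TCP implies: shut tips are about 21 mm behind it, not 19 mm ahead. It was the same at the start. I'll trust the images, apply a 40 mm offset, open and go down again.

{"name": "move_arm", "arguments": {
  "hand": 0.45,
  "plan": [
    [[0, 0, 0], [0, 0, 0]],
    [[0, 0, 0], [0, 0, 0]],
    [[0, 0, 0], [0, 0, 0]],
    [[0, 0, 0], [0, 0, 0]],
    [[0, 0, 0], [0, 0, 0]]
  ]
}}

```text
time_s: 6.15
tcp_pos: [0.4532, 0.2271, 0.1642]
orientation: [0.257, 0.208, 0.944, 0.025]
force: [0.9, 0.3, -0.1]
width: 0.45
```

Run:
```python
from h import *
rel(); snap('wrist','w3')
X,p,d=fcloud('w3'); P=(X-FACE)@A*1000
P=P[(abs(P[...,0])<45)&(abs(P[...,1])<45)]
a=np.radians(-17.5); J=np.array([-np.sin(a),np.cos(a)]); L=np.array([np.cos(a),np.sin(a)])
for lo in range(60,105,5):
    Q=P[(P[:,2]>lo)&(P[:,2]<lo+5)]; j=Q[:,:2]@J; l=Q[:,:2]@L
    if len(Q): print(lo,len(Q),'jaw hist',np.histogram(j,bins=np.arange(-45,46,6))[0],'along',np.percentile(l,[3,97]).round(), 'inner',j[j>12].min().round(1) if (j>12).any() else '', j[j<-12].max().round(1) if (j<-12).any() else '')
p_,r=pose(0,-.0012,.003,-17.5); rows(p_,r)
```

```text
rel mm [ 0.9  0.5 43.5] tz [-0.002 -0.002 -1.   ] jaw ang -18.2 q [ 0.57 -0.28  1.89 -0.36  1.14 -0.48] w 0.45 t 6.15
F plate axes [ 0.74  0.38 -0.52] M [-0.01   0.259  0.066]
60 436 jaw hist [  0   0   0   0   2   0 114 160 134  22   0   4   0   0   0] along [-10.   7.] inner 21.4 -17.0
65 856 jaw hist [  0   0   0   9  61   0 153 275 257  34  15  49   3   0   0] along [-9.  8.] inner 20.7 -16.8
70 302 jaw hist [ 0  0 21 41 88  0  0  0  0  0 13 94 38  7  0] along [-10.  11.] inner 20.7 -16.8
75 364 jaw hist [  0   0  34  44 103   0   0   0   0   0   9 112  46  16   0] along [-10.  11.] inner 20.8 -16.8
80 388 jaw hist [  0   0  42  41 107   0   0   0   0   0   8 123  46  21   0] along [-10.  11.] inner 20.7 -16.9
85 443 jaw hist [  0   0  44  53 118   0   0   0   0   0   8 136  59  25   0] along [-10.  11.] inner 20.7 -16.8
90 478 jaw hist [  0   0  45  59 129   0   0   0   0   0  12 152  55  26   0] along [-10.  10.] inner 20.8 -16.6
95 390 jaw hist [  0   0   2  42 153   0   0   0   0   0  15 163  13   2   0] along [-10.  12.] inner 20.8 -16.7
100 755 jaw hist [  0   0   5  51 330   0   0   0   0   0   8 336  25   0   0] along [-10.  11.] inner 20.8 -16.8
shift units [ 0.95 -0.2  -1.78] turn units [-0.06 -0.01  0.14] rows>= 1.8
```

{"name": "move_arm", "arguments": {
  "plan": [
    [[0.238, -0.05, -0.445], [-0.015, 0, 0.035]],
    [[0.238, -0.05, -0.445], [-0.015, 0, 0.035]],
    [[0.238, -0.05, -0.445], [-0.015, 0, 0.035]],
    [[0.238, -0.05, -0.445], [-0.015, 0, 0.035]],
    [[0, 0, 0], [0, 0, 0]]
  ]
}}

```text
time_s: 6.7
tcp_pos: [0.4721, 0.2225, 0.1268]
orientation: [0.256, 0.202, 0.945, 0.024]
force: [0.1, 0.0, -0.3]
width: 0.451
```

{"name": "move_arm", "arguments": {
  "hand": 0,
  "force": 70,
  "plan": [
    [[0, 0, 0], [0, 0, 0]],
    [[0, 0, 0], [0, 0, 0]],
    [[0, 0, 0], [0, 0, 0]],
    [[0, 0, 0], [0, 0, 0]],
    [[0, 0, 0], [0, 0, 0]]
  ]
}}

```text
time_s: 7.2
tcp_pos: [0.4729, 0.224, 0.1297]
orientation: [0.258, 0.201, 0.945, 0.026]
force: [4.8, 2.8, -4.5]
width: 0.224
```

Run:
```python
from h import *
rel()
```

```text
rel mm [ 0.8 -0.2  3.7] tz [ 0.001  0.002 -1.   ] jaw ang -17.5 q [ 0.53 -0.23  1.92 -0.36  1.04 -0.5 ] w 0.224 t 7.2
F plate axes [ 1.57  3.29 -6.12] M [0.084 0.196 0.146]
```

{"name": "move_arm", "arguments": {
  "plan": [
    [[-0.005, 0.001, 0.009], [0.497, -0.057, -0.866]],
    [[-0.005, 0.001, 0.009], [0.497, -0.057, -0.866]],
    [[-0.005, 0.001, 0.009], [0.497, -0.057, -0.866]],
    [[-0.005, 0.001, 0.009], [0.497, -0.057, -0.866]],
    [[-0.005, 0.001, 0.009], [0.497, -0.057, -0.866]],
    [[-0.005, 0.001, 0.009], [0.497, -0.057, -0.866]],
    [[-0.005, 0.001, 0.009], [0.497, -0.057, -0.866]],
    [[-0.005, 0.001, 0.009], [0.497, -0.057, -0.866]],
    [[-0.005, 0.001, 0.009], [0.497, -0.057, -0.866]],
    [[-0.005, 0.001, 0.009], [0.497, -0.057, -0.866]]
  ]
}}

```text
time_s: 8.2
tcp_pos: [0.4707, 0.2228, 0.1308]
orientation: [0.228, 0.555, 0.791, 0.122]
force: [-1.7, -1.7, -2.0]
width: 0.227
```

Run:
```python
from h import *
rel()
```

```text
rel mm [-0.4 -1.7  5.7] tz [-0.001 -0.002 -1.   ] jaw ang -63.5 q [ 0.53 -0.23  1.92 -0.36  1.05  0.3 ] w 0.227 t 8.2
F plate axes [-2.25 -1.89 -0.95] M [-0.236  0.577  0.279]
```

{"name": "move_arm", "arguments": {
  "plan": [
    [[-0.005, 0.001, 0.009], [0.497, -0.057, -0.866]],
    [[-0.005, 0.001, 0.009], [0.497, -0.057, -0.866]],
    [[-0.005, 0.001, 0.009], [0.497, -0.057, -0.866]],
    [[-0.005, 0.001, 0.009], [0.497, -0.057, -0.866]],
    [[-0.005, 0.001, 0.009], [0.497, -0.057, -0.866]],
    [[-0.005, 0.001, 0.009], [0.497, -0.057, -0.866]],
    [[-0.005, 0.001, 0.009], [0.497, -0.057, -0.866]],
    [[-0.005, 0.001, 0.009], [0.497, -0.057, -0.866]],
    [[-0.005, 0.001, 0.009], [0.497, -0.057, -0.866]],
    [[-0.005, 0.001, 0.009], [0.497, -0.057, -0.866]]
  ]
}}

```text
time_s: 9.2
tcp_pos: [0.4681, 0.223, 0.1316]
orientation: [0.161, 0.819, 0.513, 0.2]
force: [-8.7, -1.3, -0.1]
width: 0.226
```

Run:
```python
from h import *
rel()
```

```text
rel mm [-2.2 -1.8  7.6] tz [-0.005 -0.003 -1.   ] jaw ang -109.3 q [ 0.54 -0.23  1.92 -0.36  1.06  1.1 ] w 0.226 t 9.2
F plate axes [-7.35 -2.27  4.17] M [-0.378  1.031  0.451]
```

{"name": "move_arm", "arguments": {
  "plan": [
    [[-0.014, 0.002, 0.004], [0.497, -0.057, -0.866]],
    [[-0.014, 0.002, 0.004], [0.497, -0.057, -0.866]],
    [[-0.014, 0.002, 0.004], [0.497, -0.057, -0.866]],
    [[-0.014, 0.002, 0.004], [0.497, -0.057, -0.866]],
    [[-0.014, 0.002, 0.004], [0.497, -0.057, -0.866]],
    [[-0.014, 0.002, 0.004], [0.497, -0.057, -0.866]],
    [[-0.014, 0.002, 0.004], [0.497, -0.057, -0.866]],
    [[-0.014, 0.002, 0.004], [0.497, -0.057, -0.866]],
    [[-0.014, 0.002, 0.004], [0.497, -0.057, -0.866]],
    [[-0.014, 0.002, 0.004], [0.497, -0.057, -0.866]]
  ]
}}

```text
time_s: 10.2
tcp_pos: [0.4662, 0.2244, 0.1329]
orientation: [0.07, 0.954, 0.153, 0.248]
force: [-4.4, 2.2, -2.1]
width: 0.228
```

Run:
```python
from h import *
rel()
```

```text
rel mm [-3.4 -0.6  9.8] tz [-0.003 -0.001 -1.   ] jaw ang -155.2 q [ 0.54 -0.24  1.92 -0.36  1.06  1.91] w 0.228 t 10.2
F plate axes [-5.04  1.69  0.44] M [0.072 0.79  0.33 ]
```

{"name": "move_arm", "arguments": {
  "plan": [
    [[-0.005, 0.004, 0.009], [0.497, -0.057, -0.866]],
    [[-0.005, 0.004, 0.009], [0.497, -0.057, -0.866]],
    [[-0.005, 0.004, 0.009], [0.497, -0.057, -0.866]],
    [[-0.005, 0.004, 0.009], [0.497, -0.057, -0.866]],
    [[-0.005, 0.004, 0.009], [0.497, -0.057, -0.866]],
    [[0, 0, 0], [0, 0, 0]]
  ]
}}

```text
time_s: 10.8
tcp_pos: [0.4656, 0.2254, 0.1338]
orientation: [0.019, 0.966, -0.039, 0.256]
force: [-3.8, 3.5, -2.7]
width: 0.224
```

Run:
```python
from h import *
rel()
```

```text
rel mm [-3.6  0.3 10.9] tz [-0.004  0.001 -1.   ] jaw ang -178.0 q [ 0.54 -0.24  1.92 -0.36  1.06  2.31] w 0.224 t 10.8
F plate axes [-4.93  3.03 -0.26] M [ 0.256  0.821 -0.016]
```

{"name": "move_arm", "arguments": {
  "hand": 0.45,
  "plan": [
    [[0, 0, 0], [0, 0, 0]],
    [[0, 0, 0], [0, 0, 0]],
    [[0, 0, 0], [0, 0, 0]],
    [[-0.455, 0.053, 0.794], [0, 0, 0]],
    [[-0.455, 0.053, 0.794], [0, 0, 0]],
    [[-0.455, 0.053, 0.794], [0, 0, 0]]
  ]
}}

```text
time_s: 11.4
tcp_pos: [0.44, 0.2277, 0.1835]
orientation: [0.02, 0.965, -0.039, 0.258]
force: [-0.8, -0.6, 0.0]
width: 0.448
```

Run:
```python
from h import *
rel(); p,r=pose(.073,0,.055,180); rows(p,r)
```

```text
rel mm [-0.9 -0.4 66.8] tz [ 0.001 -0.    -1.   ] jaw ang -178.0 q [ 0.59 -0.32  1.88 -0.36  1.19  2.31] w 0.448 t 11.4
F plate axes [-0.6  -0.72  0.36] M [ 0.063  0.218 -0.048]
shift units [ 3.47 -0.38  1.34] turn units [ 0.22 -0.02 -0.38] rows>= 3.5
```

{"name": "move_arm", "arguments": {
  "plan": [
    [[0.868, -0.095, 0.335], [0.055, -0.005, -0.095]],
    [[0.868, -0.095, 0.335], [0.055, -0.005, -0.095]],
    [[0.868, -0.095, 0.335], [0.055, -0.005, -0.095]],
    [[0.868, -0.095, 0.335], [0.055, -0.005, -0.095]],
    [[0, 0, 0], [0, 0, 0]]
  ]
}}

```text
time_s: 11.9
tcp_pos: [0.5116, 0.2199, 0.2112]
orientation: [0.015, 0.964, -0.056, 0.26]
force: [-0.4, 1.1, 0.0]
width: 0.453
```

Run:
```python
from h import *
rel(); snap('wrist','w4')
X,p,d=fcloud('w4'); P=(X-FACE)@A*1000; P=P[(d>0)&(d<.5)]
for nm,lo,hi in(('fin',38,46),('flangetop',25,33),('griptop',59,67)):
    Q=P[(P[:,2]>lo)&(P[:,2]<hi)&(abs(P[:,1])<35)&(P[:,0]<115)&(P[:,0]>-35)]
    Q=Q[Q[:,0]>46] if nm=='fin' else Q[Q[:,0]<40]
    print(nm,len(Q),cv2.minAreaRect(Q[:,:2].astype(np.float32)) if len(Q)>5 else '',np.median(Q[:,2]))
Q=P[(abs(P[:,0]-73)<40)&(abs(P[:,1])<45)]
for lo in range(70,100,5):
    k=Q[(Q[:,2]>lo)&(Q[:,2]<lo+5)]
    if len(k): j=k[:,1]; print(lo,len(k),'inner',j[j>5].min().round(1) if (j>5).any() else '',j[j<-5].max().round(1) if (j<-5).any() else '','x',np.percentile(k[:,0],[3,97]).round(1))
```

```text
rel mm [75.3  0.1 54.8] tz [ 0.003  0.    -1.   ] jaw ang 179.9 q [ 0.48 -0.2   1.74 -0.31  1.17  2.22] w 0.453 t 11.9
F plate axes [-0.44  1.04  0.31] M [ 0.022  0.241 -0.016]
fin 1283 ((70.49481201171875, 1.0500764846801758), (44.82682418823242, 12.115972518920898), 0.4662265181541443) 41.00905985104371
flangetop 1853 ((1.0708732604980469, 1.2978782653808594), (52.7679328918457, 54.71405029296875), 2.670844316482544) 27.64090732744205
griptop 710 ((15.165138244628906, 1.742593765258789), (17.27661895751953, 19.96575164794922), 1.7291113138198853) 63.38902476616603
70 1 inner  -18.8 x [81.1 81.1]
75 93 inner 19.6 -18.1 x [68.7 85.9]
80 286 inner 19.6 -18.1 x [66.1 86.3]
85 352 inner 19.6 -18.1 x [66.2 86.4]
90 375 inner 19.6 -18.1 x [65.5 86.3]
95 432 inner 19.7 -18.2 x [65.7 86.3]
```

View pics/w4.png

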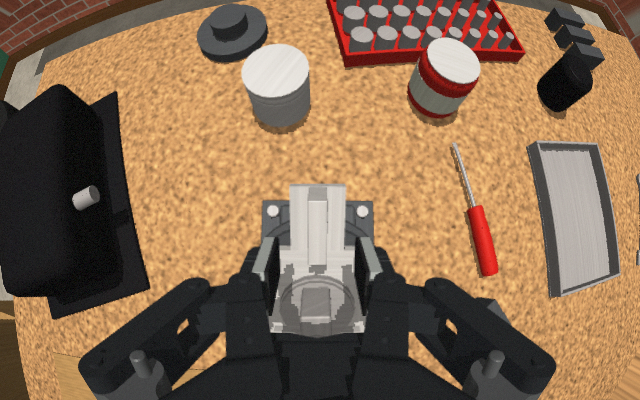

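The wrist view shows the fin at about (318,230) between the fingers, centred to within 0.5 mm, and the nut behind it. It has risen 7 mm. I'll go down on the fin.

{"name": "move_arm", "arguments": {
  "plan": [
    [[0.345, -0.04, -0.677], [0, 0, 0]],
    [[0.345, -0.04, -0.677], [0, 0, 0]],
    [[0.345, -0.04, -0.677], [0, 0, 0]],
    [[0.345, -0.04, -0.677], [0, 0, 0]],
    [[0, 0, 0], [0, 0, 0]]
  ]
}}

```text
time_s: 12.45
tcp_pos: [0.5352, 0.2163, 0.1517]
orientation: [0.016, 0.965, -0.055, 0.256]
force: [-0.2, 0.3, -0.4]
width: 0.446
```

{"name": "move_arm", "arguments": {
  "hand": 0,
  "force": 60,
  "plan": [
    [[0, 0, 0], [0, 0, 0]],
    [[0, 0, 0], [0, 0, 0]],
    [[0, 0, 0], [0, 0, 0]],
    [[0, 0, 0], [0, 0, 0]],
    [[0, 0, 0], [0, 0, 0]]
  ]
}}

```text
time_s: 12.95
tcp_pos: [0.5371, 0.2175, 0.1564]
orientation: [0.015, 0.964, -0.055, 0.259]
force: [-4.8, -0.0, 4.2]
width: 0.129
```

Run:
```python
from h import *
rel(); print(UX*.001/.02)
```

```text
rel mm [70.1  0.6 -5.5] tz [ 0.001  0.001 -1.   ] jaw ang -180.0 q [ 0.44 -0.13  1.78 -0.31  1.05  2.23] w 0.129 t 12.95
F plate axes [-2.02 -0.57  6.02] M [-0.185  0.616  0.047]
[ 0.0430143  -0.00497692  0.025     ]
```

{"name": "move_arm", "arguments": {
  "plan": [
    [[-0.01, 0.001, 0.02], [0, 0, 0]],
    [[0.043, -0.005, 0.025], [0, 0, 0]],
    [[0.043, -0.005, 0.025], [0, 0, 0]],
    [[0.043, -0.005, 0.025], [0, 0, 0]],
    [[0.043, -0.005, 0.025], [0, 0, 0]],
    [[0, 0, 0], [0, 0, 0]]
  ]
}}

```text
time_s: 13.55
tcp_pos: [0.5373, 0.2174, 0.1563]
orientation: [0.015, 0.965, -0.056, 0.255]
force: [-15.0, 2.0, 6.9]
width: 0.125
```

Run:
```python
from h import *
rel()
```

```text
rel mm [70.2  0.6 -5.7] tz [-0.007  0.    -1.   ] jaw ang 180.0 q [ 0.44 -0.12  1.78 -0.3   1.06  2.22] w 0.125 t 13.55
F plate axes [-9.68  0.28 13.53] M [-0.048  2.163  0.06 ]
```

{"name": "move_arm", "arguments": {
  "plan": [
    [[-0.045, 0.005, 0.075], [0, 0, 0]],
    [[-0.045, 0.005, 0.075], [0, 0, 0]],
    [[0, 0, 0], [0, 0, 0]]
  ]
}}

```text
time_s: 13.85
tcp_pos: [0.5384, 0.2167, 0.1596]
orientation: [0.015, 0.964, -0.055, 0.258]
force: [0.8, -0.2, -2.9]
width: 0.126
```

Run:
```python
from h import *
rel()
```

```text
rel mm [72.9  0.  -3.3] tz [-0.001 -0.001 -1.   ] jaw ang -180.0 q [ 0.44 -0.13  1.78 -0.31  1.06  2.22] w 0.126 t 13.85
F plate axes [-0.75 -0.08 -2.93] M [0.039 0.432 0.006]
```

{"name": "move_arm", "arguments": {
  "plan": [
    [[0.05, -0.006, -0.087], [0, 0, 0]],
    [[0, 0, 0], [0, 0, 0]]
  ]
}}

```text
time_s: 14.05
tcp_pos: [0.5396, 0.2165, 0.1581]
orientation: [0.015, 0.964, -0.056, 0.258]
force: [0.2, -0.3, -3.5]
width: 0.123
```

Run:
```python
from h import *
rel()
```

```text
rel mm [73.2  0.  -5.3] tz [-0.001 -0.001 -1.   ] jaw ang -180.0 q [ 0.44 -0.12  1.78 -0.31  1.05  2.22] w 0.123 t 14.05
F plate axes [-1.56 -0.31 -3.18] M [-0.032  0.408  0.006]
```

{"name": "move_arm", "arguments": {
  "plan": [
    [[0.01, -0.001, -0.015], [0, 0, 0]],
    [[0.043, -0.005, 0.025], [0, 0, 0]],
    [[0.043, -0.005, 0.025], [0, 0, 0]],
    [[0.043, -0.005, 0.025], [0, 0, 0]],
    [[0, 0, 0], [0, 0, 0]]
  ]
}}

```text
time_s: 14.55
tcp_pos: [0.5426, 0.2165, 0.1603]
orientation: [0.015, 0.964, -0.055, 0.258]
force: [-0.1, 0.2, -3.5]
width: 0.129
```

Run:
```python
from h import *
rel()
```

```text
rel mm [76.8  0.4 -4.9] tz [ 0.  0. -1.] jaw ang -180.0 q [ 0.44 -0.12  1.77 -0.31  1.06  2.22] w 0.129 t 14.55
F plate axes [-1.81  0.15 -3.  ] M [-0.001  0.33  -0.045]
```

The plate follows 6.7 mm with almost no force, so the lips are clear. I'll keep drawing it out gently.

{"name": "move_arm", "arguments": {
  "plan": [
    [[0.086, -0.01, 0.05], [0, 0, 0]],
    [[0.086, -0.01, 0.05], [0, 0, 0]],
    [[0.086, -0.01, 0.05], [0, 0, 0]],
    [[0.086, -0.01, 0.05], [0, 0, 0]],
    [[0.086, -0.01, 0.05], [0, 0, 0]]
  ]
}}

```text
time_s: 15.05
tcp_pos: [0.5511, 0.2155, 0.1652]
orientation: [0.015, 0.964, -0.055, 0.258]
force: [0.7, -0.2, -2.9]
width: 0.125
```

Run:
```python
from h import *
rel()
```

```text
rel mm [86.7  0.3 -4.9] tz [-0. -0. -1.] jaw ang -180.0 q [ 0.43 -0.11  1.75 -0.3   1.06  2.2 ] w 0.125 t 15.05
F plate axes [-0.85 -0.09 -2.87] M [0.014 0.426 0.004]
```

{"name": "move_arm", "arguments": {
  "plan": [
    [[0.3, -0.035, 0.175], [0, 0, 0]],
    [[0.3, -0.035, 0.175], [0, 0, 0]],
    [[0.3, -0.035, 0.175], [0, 0, 0]],
    [[0.3, -0.035, 0.175], [0, 0, 0]],
    [[0.3, -0.035, 0.175], [0, 0, 0]],
    [[0.3, -0.035, 0.175], [0, 0, 0]],
    [[0.3, -0.035, 0.175], [0, 0, 0]],
    [[0.3, -0.035, 0.175], [0, 0, 0]],
    [[0.3, -0.035, 0.175], [0, 0, 0]],
    [[0.3, -0.035, 0.175], [0, 0, 0]]
  ]
}}

```text
time_s: 16.05
tcp_pos: [0.6115, 0.2085, 0.2003]
orientation: [0.015, 0.964, -0.055, 0.258]
force: [0.6, -0.5, -3.8]
width: 0.129
```

Run:
```python
from h import *
rel();st()
```

```text
rel mm [156.9   0.2  -4.9] tz [-0. -0. -1.] jaw ang -180.0 q [ 0.36 -0.01  1.59 -0.26  1.11  2.11] w 0.129 t 16.05
F plate axes [-1.33 -0.39 -3.66] M [-0.002  0.398  0.025]
{'time_s': 16.05, 'q': [0.3638, -0.0147, 1.5896, -0.2605, 1.1073, 2.1118], 'tcp_pos': [0.6115, 0.2085, 0.2003], 'orientation': [0.015, 0.9644, -0.0554, 0.2583], 'force': [0.6279, -0.4649, -3.8347], 'torque': [0.0315, 0.3971, 0.0209], 'width': 0.1289}
```

Run:
```python
from h import *
for f in('top0','scene0'):
    X,p=cloud(f); P=X.reshape(-1,3)
    m=(P[:,0]>.33)&(P[:,0]<.67)&(P[:,1]>-.34)&(P[:,1]<-.07)&(P[:,2]<.06)
    w=P[m&(P[:,2]>.022)]; print(f,'walls',len(w),cv2.minAreaRect((w[:,:2]*1000).astype(np.float32)),np.percentile(w,[1,99],axis=0).round(3).tolist())
    c=p.reshape(-1,3).astype(int); g=m&(c.max(1)-c.min(1)<25)&(c.min(1)>110); q=P[g]
    print('floor',len(q),cv2.minAreaRect((q[:,:2]*1000).astype(np.float32)),np.median(q,0))
s=get_state(); y=np.radians(-2);
```

```text
top0 walls 684 ((502.1246337890625, -211.7099609375), (170.31520080566406, 240.34095764160156), 86.90760040283203) [[0.38, -0.301, 0.023], [0.623, -0.121, 0.035]]
floor 5766 ((501.9866027832031, -211.22994995117188), (168.85623168945312, 239.0489044189453), 86.94367980957031) [ 0.49837396 -0.21345671  0.00622562]
scene0 walls 593 ((502.5131530761719, -208.843994140625), (171.97024536132812, 244.19189453125), 86.794677734375) [[0.381, -0.297, 0.022], [0.626, -0.12, 0.032]]
floor 2794 ((502.0959167480469, -208.49697875976562), (168.74510192871094, 243.4242401123047), 86.72852325439453) [ 0.5018109  -0.21167982  0.00404305]
```

```bash
cat >> h.py <<'E'
PS=np.radians(-3.2)
def tray(z):
    e=np.array([np.cos(PS),np.sin(PS),0]); A2=np.c_[e,[-np.sin(PS),np.cos(PS),0],[0,0,1]]
    ty=-A2[:,1]; tz=np.array([0,0,-1.]); r=R.from_matrix(np.c_[np.cross(ty,tz),ty,tz])
    rows(np.array([.502,-.210,z])+.043*e,r)
E
python3 - <<'E'
from h import *
tray(.25)
E
```

```text
shift units [ -3.33 -21.04   2.48] turn units [0.56 6.52 0.72] rows>= 21.0
```

{"name": "move_arm", "arguments": {
  "plan": [
    [[0, 0, 0.83], [0, 0, 0]],
    [[0, 0, 0.83], [0, 0, 0]],
    [[0, 0, 0.83], [0, 0, 0]],
    [[-0.15, -0.956, 0], [0.025, 0.296, 0.033]],
    [[-0.15, -0.956, 0], [0.025, 0.296, 0.033]],
    [[-0.15, -0.956, 0], [0.025, 0.296, 0.033]],
    [[-0.15, -0.956, 0], [0.025, 0.296, 0.033]],
    [[-0.15, -0.956, 0], [0.025, 0.296, 0.033]],
    [[-0.15, -0.956, 0], [0.025, 0.296, 0.033]],
    [[-0.15, -0.956, 0], [0.025, 0.296, 0.033]]
  ]
}}

```text
time_s: 17.05
tcp_pos: [0.5901, 0.0737, 0.2503]
orientation: [0.01, 0.983, -0.047, 0.177]
force: [1.0, 0.2, -3.2]
width: 0.13
```

{"name": "move_arm", "arguments": {
  "plan": [
    [[-0.15, -0.956, 0], [0.025, 0.296, 0.033]],
    [[-0.15, -0.956, 0], [0.025, 0.296, 0.033]],
    [[-0.15, -0.956, 0], [0.025, 0.296, 0.033]],
    [[-0.15, -0.956, 0], [0.025, 0.296, 0.033]],
    [[-0.15, -0.956, 0], [0.025, 0.296, 0.033]],
    [[-0.15, -0.956, 0], [0.025, 0.296, 0.033]],
    [[-0.15, -0.956, 0], [0.025, 0.296, 0.033]],
    [[-0.15, -0.956, 0], [0.025, 0.296, 0.033]],
    [[-0.15, -0.956, 0], [0.025, 0.296, 0.033]],
    [[-0.15, -0.956, 0], [0.025, 0.296, 0.033]]
  ]
}}

```text
time_s: 18.05
tcp_pos: [0.5604, -0.1179, 0.2504]
orientation: [0.004, 0.998, -0.034, 0.06]
force: [0.2, 0.4, -2.8]
width: 0.13
```

Run:
```python
from h import *
st(); tray(.08)
```

```text
{'time_s': 18.05, 'q': [-0.3221, 0.0418, 1.3472, 0.0261, 1.6352, 1.3203], 'tcp_pos': [0.5604, -0.1179, 0.2504], 'orientation': [0.0041, 0.9976, -0.0341, 0.0599], 'force': [0.17, 0.3547, -2.7925], 'torque': [-0.0001, -0.0682, -0.0774], 'width': 0.1303}
shift units [-0.77 -4.73 -8.52] turn units [0.15 1.49 0.16] rows>= 8.5
```

{"name": "move_arm", "arguments": {
  "plan": [
    [[-0.154, -0.946, 0], [0.03, 0.298, 0.032]],
    [[-0.154, -0.946, 0], [0.03, 0.298, 0.032]],
    [[-0.154, -0.946, -0.5], [0.03, 0.298, 0.032]],
    [[-0.154, -0.946, -1], [0.03, 0.298, 0.032]],
    [[-0.154, -0.946, -1], [0.03, 0.298, 0.032]],
    [[0, 0, -1], [0, 0, 0]],
    [[0, 0, -1], [0, 0, 0]],
    [[0, 0, -1], [0, 0, 0]],
    [[0, 0, -1], [0, 0, 0]],
    [[0, 0, 0], [0, 0, 0]]
  ]
}}

```text
time_s: 19.05
tcp_pos: [0.543, -0.2106, 0.1162]
orientation: [-0.002, 1.0, -0.028, -0.003]
force: [-0.3, -0.2, -3.8]
width: 0.132
```

Run:
```python
from h import *
st(); tray(.006); snap('scene','s5'); snap('top','t5')
X,p=cloud('s5'); P=X.reshape(-1,3)
# plate top plane near commanded pose
tcp=np.array(get_state()['tcp_pos']); D=P-tcp
m=(D[:,0]>-.115)&(D[:,0]<.03)&(abs(D[:,1])<.05)&(D[:,2]<.035)&(D[:,2]>-.03)
print(m.sum(),np.histogram(D[m][:,2]*1000,bins=np.arange(-30,36,3)))
cv2.imwrite('pics/c5.png',cv2.resize(cv2.imread('pics/s5.png')[100:300,180:440],(780,600)))
```

```text
{'time_s': 19.05, 'q': [-0.4678, 0.2006, 1.4328, 0.0008, 1.515, 1.1586], 'tcp_pos': [0.543, -0.2106, 0.1162], 'orientation': [-0.0018, 0.9996, -0.0278, -0.0029], 'force': [-0.3025, -0.1989, -3.8069], 'torque': [-0.0095, -0.1166, -0.0085], 'width': 0.1324}
shift units [ 0.1  -0.09 -5.51] turn units [-0.05 -0.07 -0.  ] rows>= 5.5
547 (array([  0,   0,   0,   0,   0,   0,   0,   0,   0,  13,  23,  46, 243,
        96,  18,  25,  14,  15,  13,  12,  18]), array([-30, -27, -24, -21, -18, -15, -12,  -9,  -6,  -3,   0,   3,   6,
         9,  12,  15,  18,  21,  24,  27,  30,  33]))
```

View pics/c5.png

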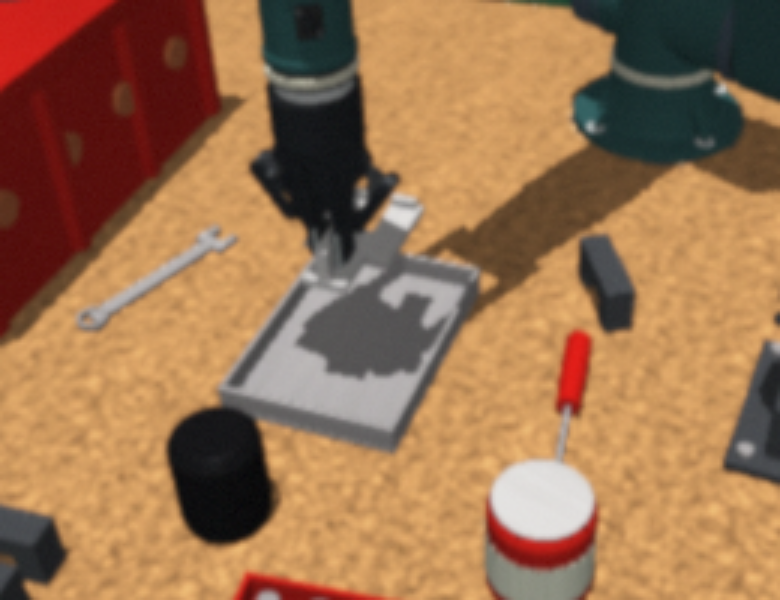

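The plate is held level and fin-up over the tray (crop (340,290)). I'll lower it and feel for the floor.

{"name": "move_arm", "arguments": {
  "plan": [
    [[0.015, -0.013, -0.7], [-0.01, -0.01, 0]],
    [[0.015, -0.013, -0.7], [-0.01, -0.01, 0]],
    [[0.015, -0.013, -0.7], [-0.01, -0.01, 0]],
    [[0.015, -0.013, -0.7], [-0.01, -0.01, 0]],
    [[0.015, -0.013, -0.7], [-0.01, -0.01, 0]],
    [[0.015, -0.013, -0.7], [0, -0.01, 0]],
    [[0, 0, -0.6], [0, 0, 0]],
    [[0, 0, -0.1], [0, 0, 0]],
    [[0, 0, -0.1], [0, 0, 0]],
    [[0, 0, 0], [0, 0, 0]]
  ]
}}

```text
time_s: 20.15
tcp_pos: [0.5468, -0.2129, 0.0203]
orientation: [0.001, 1.0, -0.028, 0.003]
force: [-0.2, 0.3, -2.2]
width: 0.128
```

Run:
```python
from h import *
st()
```

```text
{'time_s': 20.15, 'q': [-0.4677, 0.2748, 1.543, -0.0003, 1.3174, 1.1589], 'tcp_pos': [0.5468, -0.2129, 0.0203], 'orientation': [0.0015, 0.9996, -0.0279, 0.0028], 'force': [-0.1854, 0.2904, -2.2439], 'torque': [-0.0103, -0.0899, -0.0145], 'width': 0.1283}
```

Next, 2 mm steps to contact.

{"name": "move_arm", "arguments": {
  "plan": [
    [[0, 0, -0.1], [0, 0, 0]],
    [[0, 0, -0.1], [0, 0, 0]],
    [[0, 0, -0.1], [0, 0, 0]],
    [[0, 0, -0.1], [0, 0, 0]],
    [[0, 0, -0.1], [0, 0, 0]],
    [[0, 0, -0.1], [0, 0, 0]],
    [[0, 0, 0], [0, 0, 0]]
  ]
}}

```text
time_s: 20.85
tcp_pos: [0.546, -0.2125, 0.0074]
orientation: [0.001, 1.0, -0.028, 0.002]
force: [-0.0, 0.1, -4.0]
width: 0.127
```

Run:
```python
from h import *
st()
```

```text
{'time_s': 20.85, 'q': [-0.4678, 0.2874, 1.5553, -0.0003, 1.2945, 1.1589], 'tcp_pos': [0.546, -0.2125, 0.0074], 'orientation': [0.0011, 0.9996, -0.0279, 0.0019], 'force': [-0.0245, 0.1333, -3.9524], 'torque': [0.0108, -0.1366, 0.0], 'width': 0.1268}
```

{"name": "move_arm", "arguments": {
  "plan": [
    [[0, 0, -0.07], [0, 0, 0]],
    [[0, 0, -0.07], [0, 0, 0]],
    [[0, 0, -0.07], [0, 0, 0]],
    [[0, 0, 0], [0, 0, 0]]
  ]
}}

```text
time_s: 21.25
tcp_pos: [0.5462, -0.2126, 0.0034]
orientation: [0.001, 1.0, -0.028, 0.002]
force: [-0.7, 0.2, -3.2]
width: 0.128
```

Run:
```python
from h import *
st()
```

```text
{'time_s': 21.25, 'q': [-0.4678, 0.2916, 1.5587, -0.0003, 1.2865, 1.1589], 'tcp_pos': [0.5462, -0.2126, 0.0034], 'orientation': [0.0012, 0.9996, -0.0279, 0.0021], 'force': [-0.6618, 0.1937, -3.2182], 'torque': [-0.0124, -0.0908, 0.0317], 'width': 0.1284}
```

{"name": "move_arm", "arguments": {
  "plan": [
    [[0, 0, -0.06], [0, 0, 0]],
    [[0, 0, -0.06], [0, 0, 0]],
    [[0, 0, -0.06], [0, 0, 0]],
    [[0, 0, 0], [0, 0, 0]]
  ]
}}

```text
time_s: 21.65
tcp_pos: [0.5465, -0.2128, 0.0004]
orientation: [0.001, 1.0, -0.028, 0.002]
force: [-0.3, -1.2, -1.1]
width: 0.129
```

Run:
```python
from h import *
st()
```

```text
{'time_s': 21.65, 'q': [-0.4677, 0.2949, 1.561, -0.0004, 1.2802, 1.1589], 'tcp_pos': [0.5465, -0.2128, 0.0004], 'orientation': [0.0013, 0.9996, -0.0279, 0.0024], 'force': [-0.2794, -1.2188, -1.0901], 'torque': [0.0571, 0.1117, -0.013], 'width': 0.1291}
```

{"name": "move_arm", "arguments": {
  "plan": [
    [[0, 0, -0.05], [0, 0, 0]],
    [[0, 0, 0], [0, 0, 0]]
  ]
}}

```text
time_s: 21.85
tcp_pos: [0.5466, -0.2128, 0.0001]
orientation: [0.001, 1.0, -0.028, 0.003]
force: [-2.2, 0.5, 4.6]
width: 0.123
```

{"name": "move_arm", "arguments": {
  "hand": 0.4,
  "plan": [
    [[0, 0, 0], [0, 0, 0]],
    [[0, 0, 0], [0, 0, 0]],
    [[0, 0, 0], [0, 0, 0]],
    [[0, 0, 0], [0, 0, 0]],
    [[0, 0, 0.4], [0, 0, 0]],
    [[0, 0, 0.8], [0, 0, 0]],
    [[0, 0, 0.9], [0, 0, 0]],
    [[0, 0, 0.9], [0, 0, 0]],
    [[0, 0, 0.9], [0, 0, 0]],
    [[0, 0, 0.9], [0, 0, 0]]
  ]
}}

```text
time_s: 22.85
tcp_pos: [0.5465, -0.2128, 0.0965]
orientation: [0.001, 1.0, -0.028, 0.003]
force: [0.3, 0.1, 0.4]
width: 0.399
```

{"name": "move_arm", "arguments": {
  "plan": [
    [[-0.3, 0, 0.9], [0, 0, 0]],
    [[-0.3, 0, 0.9], [0, 0, 0]],
    [[-0.3, 0, 0.9], [0, 0, 0]],
    [[-0.3, 0, 0.9], [0, 0, 0]],
    [[0, 0, 0], [0, 0, 0]]
  ]
}}

```text
time_s: 23.35
tcp_pos: [0.5236, -0.2136, 0.1712]
orientation: [0.003, 1.0, -0.028, 0.006]
force: [0.1, -0.5, 0.6]
width: 0.396
```

Run:
```python
from h import *
st(); snap('wrist','w6'); snap('scene','s6')
X,p,d=fcloud('w6')
m=(d>0)&(X[...,2]>.009)&(X[...,2]<.018)&(X[...,0]>.39)&(X[...,0]<.62)&(abs(X[...,1]+.21)<.078)
Q=X[m]; print('plate top',len(Q),cv2.minAreaRect((Q[:,:2]*1000).astype(np.float32)))
n=np.linalg.svd(Q-Q.mean(0),full_matrices=False)[2][2]; print('plane tilt deg',np.degrees(np.arccos(abs(n[2]))),Q.mean(0))
k=(d>0)&(X[...,2]>.042)&(X[...,2]<.056)&(X[...,0]>.4)&(X[...,0]<.62)&(abs(X[...,1]+.21)<.07); F=X[k]; print('fin',len(F),cv2.minAreaRect((F[:,:2]*1000).astype(np.float32)) if len(F)>5 else '',np.median(F[:,2]) if len(F) else '')
X,p=cloud('s6'); X0,_=cloud('scene0')
a=cv2.imread('pics/scene0.png').astype(int); b=cv2.imread('pics/s6.png').astype(int)
D=(abs(a-b).max(-1)>40).astype(np.uint8); 
n_,l,s,c=cv2.connectedComponentsWithStats(D); print([list(map(int,r)) for r in s[1:] if r[4]>25])
cv2.imwrite('pics/c6.png',np.vstack([cv2.resize(cv2.imread('pics/s6.png'),(640,400)),cv2.resize(cv2.imread('pics/w6.png'),(320,200)).repeat(2,1)[:,:640]]))
```

```text
{'time_s': 23.35, 'q': [-0.4874, 0.1232, 1.4111, -0.0003, 1.5947, 1.1395], 'tcp_pos': [0.5236, -0.2136, 0.1712], 'orientation': [0.0029, 0.9996, -0.028, 0.0056], 'force': [0.1058, -0.4791, 0.6048], 'torque': [0.0419, -0.0083, 0.0221], 'width': 0.3959}
plate top 5689 ((505.39569091796875, -209.81192016601562), (230.09642028808594, 155.01756286621094), 0.6586151719093323)
plane tilt deg 0.4778261753109955 [ 0.50122549 -0.2077596   0.01179683]
fin 621 ((548.0658569335938, -211.1457061767578), (12.442524909973145, 42.220481872558594), 86.91216278076172) 0.045481787674867
[[212, 0, 48, 88, 2300], [247, 0, 102, 168, 8459], [436, 14, 6, 6, 30], [373, 78, 17, 15, 143], [390, 96, 79, 42, 1421], [371, 103, 15, 9, 88], [313, 129, 66, 16, 938], [317, 139, 141, 62, 2407], [470, 180, 9, 15, 75], [281, 189, 52, 40, 870], [446, 188, 37, 21, 406], [287, 210, 8, 8, 27], [454, 210, 15, 5, 28], [295, 216, 8, 12, 28], [449, 224, 17, 11, 126]]
```

View pics/c6.png

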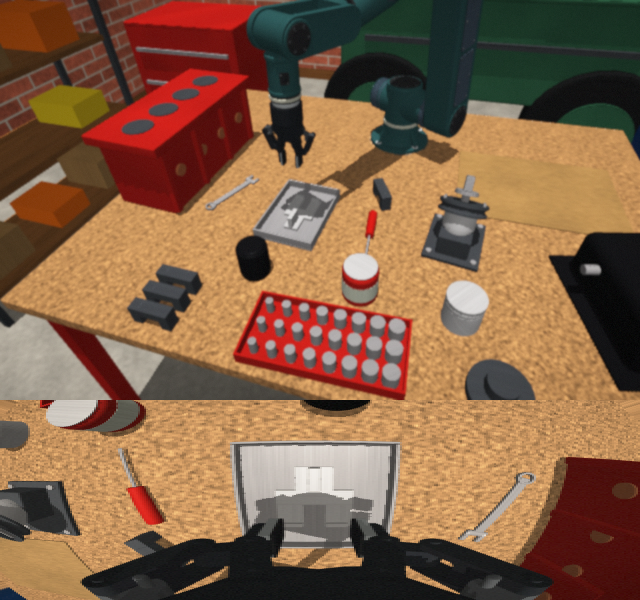

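The plate lies flat in the tray, inside its walls and fin-up: the fin top is at 45.5 mm against 47 mm expected. Only the arm, its shadow, the stand and the tray differ from the first picture. I'll hand in.

```bash
python3 -c "
from station import *
print(job_done())"
```

```text
the job is handed in; nothing more can be done
None
```

The keeper plate is out of the stand and lying flat, fin up, in the steel tray, and I handed the job in at about 23 s of the 72 s allowed. No verdict came back.

**What I did:**
- **Nut:** I turned it about 2.8 rad clockwise. It rose 7 mm and is still on its spindle.
- **Plate:** I gripped it by the fin and tested it with a light pull. I then drew it out about 87 mm along its slot, with at most about 2 N along the pull once it was moving. I levelled it, lowered it until I felt the tray floor, let go and backed the arm away.

**Last checks:**
- **Flatness and height:** The fin top measured 45.5 mm against 47 mm expected. The depth fit of the plate's top (0.5° tilt) took in some of the tray as well, so I relied on the fin and the picture.
- **Position:** The plate is well inside the tray walls, from about x = 0.436 to 0.570 m; the inside of the tray runs from 0.387 to 0.617 m.
- **Other things on the bench:** Comparing the first and last scene pictures showed changes only at the arm and its shadow, the stand and the tray.

**What disagreed or went wrong:**
- **Finger position:** The real fingertips sit about 40 mm further back along the tool than the reported TCP and `finger_overhang` imply. My first grasp therefore closed on air above the spindle end, pressing it with about 6 N. I measured the offset from the images and corrected for it.
- **First pull:** The first pull on the plate stuck at about 10 N because the fingertips were pressing it down with about 13 N. Once I eased that off, it slid freely.

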